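Clamp a dental cast in a quick-release model vise

ROBOT

A 7-joint arm with a two-finger parallel gripper is mounted at the origin on the work surface. World frame = base frame: x ahead of the robot, y to its left, z up, the work surface at z = 0. Lengths are in mm, angles in rad, forces in N, time in s.
With the tool pointing down it reaches from about 400 to 875 mm from the base axis. Payload 19.3 kg.
Tool frame: the origin (TCP) lies at the very end of the fingers, on their centre line; the grasp point (between the pads) lies 19 mm behind it (grip_point_offset is the z of the grasp point in the tool frame, in mm); z points along the fingers, x is the direction in which the jaws open and shut, and the axes are right-handed (so a half turn about z gives the same grasp; the last joint's range is limited). The gripper opens to 85 mm and grips with 20 to 120 N. Pads are 22 mm wide; open, the fingers measure 114 mm over their backs; the gripper's body (76 mm by 85 mm) begins 54 mm behind the grasp point. The pads swing forward as they close: fully open they stand 13 mm farther back than shut.
Start: joints at [1.043, 0.521, -0.036, 1.599, 0.021, 1.021, -0.113], TCP at [276.207, -560.646, 231.291] pointing down, gripper open.
Joint ranges: [-2.91, 2.91], [-0.3, 2.13], [-1.5, 1.42], [0.17, 2.43], [-1.26, 4.41], [0.16, 1.93], [-2.52, 2.52]. Speed limits (rad/s): [1.89, 1.89, 2.39, 2.39, 3.01, 3.01, 3.01].

INTERFACE

Orientations are given as a 3x3 rotation matrix whose columns are the frame's x, y, z axes.
In Python, from workcell import movep, movel, goto_joints, open_gripper, clamp, wait, inverse_kinematics, read_state, camera, PlanningError, finish_job, grip_point_offset gives the robot as it stands. Calls block until the motion is done:
- movep(position, orientation): joint-space move of the TCP to a pose.
- movel(position, frame=None, max_speed=150, guard=None): straight line of the TCP; frame=None keeps the orientation; max_speed is the mean speed in mm/s. With guard (N) it stops when the force on the tool has changed by that much, and returns True; else False.
- goto_joints(angles): joint-space move.
- open_gripper() and clamp(): open the fingers fully, or close them until they stop; the grip force is fixed at half the most.
- wait(seconds).
- inverse_kinematics(position, orientation): joint angles nearest the present ones, or None.
- read_state(): the state.
- camera(name): name is "scene" or "side" or "wrist"; returns a dict with "image" (384x512x3 uint8, blue, green, red), "range_z" (384x512 float32, mm along the optical axis (not along the pixel's ray), 0 where there is no reading), "fx", "fy", "cx", "cy" (pixels), "cam_to_world" (4x4, takes a point from camera to world coordinates). Camera axes: x right, y up, looking along -z (the intrinsics and any distortion apply to the point x, -y, -z); pixel columns grow to the right and rows downward; lengths in mm; the calibration is good to about 2 mm. A picture is of the moment at which its call begins.
A pose or a line that the arm cannot do raises PlanningError and nothing moves.
- finish_job(): hands the job in, once; it reports no verdict.
The state is a dict: "time": time; "qpos": joint angles; "qvel": joint speeds; "joint_efforts": joint torques, N m; "eef_pos": TCP position; "tool_rot": TCP orientation; "ft_force": force on the tool from outside, world axes, zero at the start; "torque": the same for the moment, N m; "finger_gap": finger opening in mm.
Only numpy, scipy, OpenCV 4.12 (cv2) and the standard library are available. Lean on these libraries where they do the work, as an engineer would, in place of code of your own. Each camera call takes 0.05 s, during which the arm holds its last target.

TASK

Clamp the dental cast that stands in the open model vise: squeeze the quick-release paddle against its post, slide the jaw along until its sprung pad bears lightly on the cast and the cast is up against the fixed end jaw, and let the paddle go there so that the jaw locks. Then turn the key on top of the jaw clockwise until the sprung pad is pressed fully home, flush with the cheeks beside it, and stop there: the plaster cracks if the jaw is shoved hard against it or overtightened. Leave the other things on the bench where they are and take the hand away.

Things in the scene. Friction and masses are not known exactly. Their poses are not given: they have to be found in the camera images.
- vise: Grey bench-top model vise, bolted down; base plate 120 x 385 mm (its own x by y), bed top 30 mm above the bench. Origin: at bench level under the bed, 12.5 mm +y of the base plate's middle. Its +y is the direction in which the moving jaw closes, z is up. The fixed end jaw is at the +y end, the sliding carriage at the -y end.
- end_jaw: Fixed jaw at the +y end of the vise, 84 mm wide, 29 mm thick, top 82 mm above the bench. Origin: at bed height on its clamping face, which looks along the vise's -y; axes parallel to the vise's.
- cast: Dental cast, loose, about 0.2 kg: D-shaped plaster block about 58 mm across its y (between the flat sides that get clamped; hand-trimmed, so up to 3 mm either way), 65 mm long in x, 28 mm thick, with gum ridge and teeth on top, 46 mm high in all. Origin: under the block, midway between the flat sides. Starts on the vise bed, 1 to 8 mm off the end jaw, slightly askew.
- carriage (a joint): Sliding of the moving jaw's carriage along the bed, m; grows as the jaw closes towards the end jaw (the vise's +y), 0 to 0.090. With the paddle squeezed it slides with about 1.5 N drag; let go, a pawl drops into a rack of 4 mm pitch, so the locked jaw settles back by up to 4 mm, which the screw then takes up. Carries jaw plate, key, post and paddle.
- release_grip (a point): Midway between fixed post (vise's +x side, 10 mm thick) and release paddle (-x side, 8 mm thick), standing side by side on the carriage's rear; 90 mm above the bench. Their tops: 108 mm; the carriage around them: 46 mm. Each 26 mm wide along the vise's y. Over their outer faces (vise's x) 44 mm, about 32 mm when squeezed. Axes parallel to the vise's.
- paddle (a joint): Quick-release paddle, rad: 0 let go (sprung; the pawl locks the carriage; 0.1 at most even if the pawl rests on a tooth), 0.22 squeezed to its stop towards the post (carriage free above 0.12). Hinged at its foot, 54 mm below the grip point; it takes 10 N there to start and 14 N to hold at its stop, so squeeze with 25 N or more.
- plate: Jaw plate on the front of the carriage (with the sprung pad it carries), 80 mm wide, top 74 mm above the bench. It is moved along the vise's y, relative to the carriage, by the key's screw. Origin: at bed height at the back of the plate; its axes are parallel to the vise's. The front of its two cheeks is 16 mm in +y of this origin.
- pad_face (a point): Middle of the face of the black sprung pad (60 x 38 mm) in the jaw plate, the face that meets the cast; looks along the vise's +y, 53 mm above the bench. Site axes are parallel to the vise's.
- pad (a joint): How far the pad is pressed back into the jaw plate, m: 0 standing 4 mm proud of the cheeks, 0.004 fully home (flush). Spring of 5 N per mm, so it bears with 20 N when just home; beyond that the force rises steeply.
- key (a joint): Turning of the screw key, rad, 0 to 8; grows clockwise seen from above, which pushes the jaw plate out of the carriage by 16 mm a turn (2.55 mm per rad). Friction 0.13 N m, so it stays where it is left; the pad's force adds 0.0025 N m per N. Begins at 0.2 to 1.5 rad.
- key_grip (a point): On the vertical axis of the key, in its wing: a flat bar 44 mm long (point x), 14 mm thick (point y), 26 mm tall, on top of the carriage's front block. This point is 112 mm above the bench, the wing's top 124 mm, its underside 98 mm, the block below 80 mm. It lies 95 mm from the release grip along the vise's +y and 12 mm along its +x. Grip it across the 14 mm.
- spare_cast: A second, slightly smaller dental cast (56 mm) on the bench, a bystander. Origin: centre of its underside.
- mixing_bowl: Dark rubber mixing bowl, 110 mm across, 65 mm high, a bystander. Origin: centre of its underside.
- powder_jar: White plastic jar, 60 mm across, 85 mm high, a bystander. Origin: centre of its underside.
- spatula: Plaster spatula, 190 mm long, lying on the bench, a bystander. Origin: on its underside.
Things that resemble listed ones, but are neither listed nor needed, are in the scene too. What is shaped like the cast but yellow is not meant.

How it is judged (in metres and radians):
On the way, in this order (a step that is already met when the one before it is completed fails the run):
1. with the paddle squeezed, the jaw has been slid up until the pad bears on the cast and the cast on the end jaw (value of joint paddle above 0.13 rad and contact force between plate and cast above 1 N and contact force between end_jaw and cast above 0.5 N), for 0.1 s.
2. the paddle is let go with the jaw left within about 6 mm of the cast, the cast still by the end jaw, the pad not yet home (value of joint paddle below 0.11 rad and y of pad_face in the frame of end_jaw above -0.067 m and y of cast in the frame of end_jaw above -0.035 m and value of joint pad below 0.003 m), for 0.2 s.
3. the key has been turned until the pad is home (value of joint pad above 0.0034 m and contact force between plate and cast above 14 N and contact force between end_jaw and cast above 12 N), for 0.2 s.
At the end, for the whole second after the job is handed in: The cast is held upright and at rest between pad and end jaw, the pad pressed home (at least 3.4 of its 4 mm; at least 14 N from the pad and 12 N at the end jaw), the paddle let go (under 0.11 rad) (all of step 3 and value of joint paddle below 0.11 rad and linear speed of cast below 0.01 m/s and angle between cast's own z axis and vertical below 0.08 rad); the robot touches nothing.
It fails at once if the jaw is shoved against the cast with more than 12 N while the paddle is squeezed (value of joint paddle above 0.11 rad and contact force between plate and cast above 12 N).
It fails at once if the cast is overtightened: more than 60 N (contact force between plate and cast above 60 N).
It fails at once if one of the bystanders is moved more than 20 mm (distance of any of spare_cast, mixing_bowl, powder_jar, spatula from where it was at the start of the episode above 0.02 m).
It also fails if it takes over 72 s, if anything falls off the work surface, if the arm or the gripper's body presses on something with over 40 N, if the wrist force passes 120 N, or if a joint passes its speed limit or range.

## Working session

There is one attempt and no reset: what is moved stays moved. The work goes in short steps, each a Python script; the robot and the scene stay as the last script left them, time stands still between calls to the robot, and variables do not carry over. Pictures are saved under pics/ and viewed, and the job is handed in when it is done.

```bash
ls; mkdir -p pics; python3 - <<'E'
from workcell import *
import cv2,numpy as np
s=read_state();print(s['time'],s['eef_pos'],s['finger_gap'],grip_point_offset)
for n in ("scene","side","wrist"):
    c=camera(n);cv2.imwrite(f"pics/{n}0.png",c["image"]);np.savez(f"pics/{n}0.npz",**c)
    print(n,c["fx"],c["fy"],c["cx"],c["cy"],np.round(c["cam_to_world"],3).tolist(),[k for k in c])
E
```

```text
pics
0.0 [ 276.05976735 -560.34307524  230.72149407] 85.1096640816994 -18.700000000000003
scene 446.23046982293096 446.23046982293096 255.8068689484609 187.82252789805372 [[-0.064, -0.702, 0.709, 1395.455], [0.998, -0.051, 0.039, 46.55], [0.009, 0.71, 0.704, 915.199], [0.0, 0.0, 0.0, 1.0]] ['image', 'range_z', 'fx', 'fy', 'cx', 'cy', 'cam_to_world']
side 427.0003380725513 427.0003380725513 248.95687271581534 188.63053634641642 [[-0.992, 0.098, -0.082, 437.432], [-0.128, -0.736, 0.665, 936.189], [0.005, 0.67, 0.742, 1125.866], [0.0, 0.0, 0.0, 1.0]] ['image', 'range_z', 'fx', 'fy', 'cx', 'cy', 'cam_to_world']
wrist 342.37172932138304 342.37172932138304 251.21383072953932 188.0678750284047 [[0.442, 0.866, 0.235, 334.638], [-0.897, 0.427, 0.115, -531.04], [-0.001, -0.262, 0.965, 372.546], [0.0, 0.0, 0.0, 1.0]] ['image', 'range_z', 'fx', 'fy', 'cx', 'cy', 'cam_to_world']
```

View pics/scene0.png

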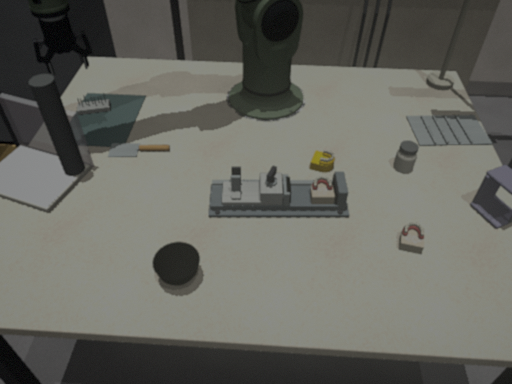

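View pics/side0.png

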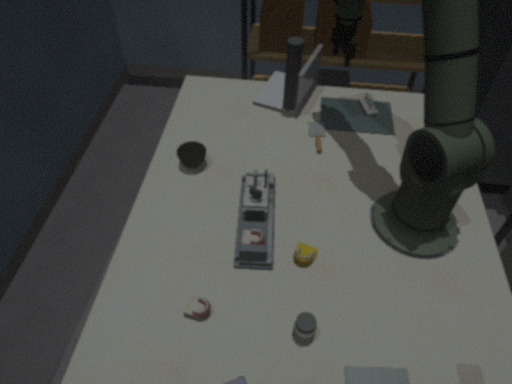

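The vise is in the scene view at about (278,195): end jaw at (341,188), cast in the vise at (321,190), key (271,175), paddle/post (236,180). The yellow lookalike is at (322,160) and the spare cast at (412,237). The one to clamp is the white cast on the bed at (321,190).

```bash
cat > h.py <<'E'
import numpy as np,cv2
def cloud(c):
    z=np.asarray(c["range_z"],float);v,u=np.mgrid[:z.shape[0],:z.shape[1]]
    x=(u-c["cx"])/c["fx"]*z;y=-(v-c["cy"])/c["fy"]*z
    P=np.stack([x,y,-z,np.ones_like(z)],-1)@np.asarray(c["cam_to_world"]).T
    P=P[...,:3];P[z<=0]=np.nan
    return P
E
python3 - <<'E'
from h import *
for n,b in (("scene",(195,150,165,75)),("side",(225,160,60,115))):
    c=dict(np.load(f"pics/{n}0.npz"));P=cloud(c)
    x,y,w,h=b;im=c["image"][y:y+h,x:x+w];cv2.imwrite(f"pics/{n}c.png",cv2.resize(im,None,fx=4.8,fy=4.8,interpolation=cv2.INTER_CUBIC)*1)
    Q=P[y:y+h,x:x+w].reshape(-1,3);Q=Q[np.isfinite(Q[:,0])]
    # top-down height map 1px=0.75mm
    print(n,np.median(Q[Q[:,2]<8],0))
    for z0,z1 in ((25,35),(40,50),(70,78),(78,86),(95,130)):
        S=Q[(Q[:,2]>z0)&(Q[:,2]<z1)]
        if len(S): print(z0,len(S),S.min(0).round(),S.max(0).round(),S.mean(0).round(1))
    S=Q[(Q[:,2]>20)&(Q[:,2]<35)]
    r=cv2.minAreaRect(S[:,:2].astype(np.float32));print(r)
E
```

```text
scene [4.03681257e+02 3.61287958e+01 2.48083441e-01]
25 1358 [ 321. -130.   25.] [584. 249.  35.] [511.4  68.9  30. ]
40 927 [339. -96.  40.] [579. 241.  50.] [529.1  16.8  45.6]
70 389 [476. -67.  70.] [571. 243.  78.] [530.5 102.9  74.1]
78 559 [472. -71.  78.] [571. 242.  86.] [528.3 106.1  81.2]
95 218 [499. -71.  95.] [552.  51. 127.] [530.1  -6.5 111. ]
((455.79901123046875, 51.860931396484375), (241.305419921875, 374.4744873046875), 6.195356369018555)
side [547.4278258   20.92370088  -0.95458351]
25 770 [ 458. -130.   25.] [579. 251.  35.] [504.   99.8  30.5]
40 343 [471. -94.  40.] [577. 245.  50.] [526.2   6.3  44.7]
70 353 [472. -51.  70.] [568. 246.  78.] [521.4 109.4  74.1]
78 400 [473. -51.  78.] [570. 245.  86.] [521.  133.5  80.9]
95 143 [502. -70.  95.] [549.  53. 126.] [527.5  14.9 111.8]
((519.1849975585938, 59.38360595703125), (98.79158020019531, 379.22369384765625), 4.045016765594482)
```

View pics/scenec.png

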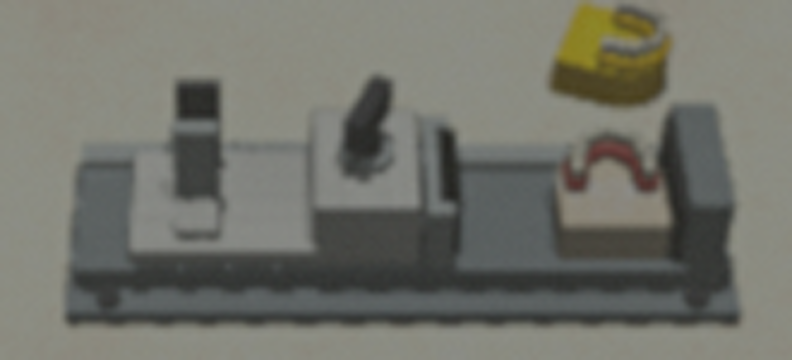

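View pics/sidec.png

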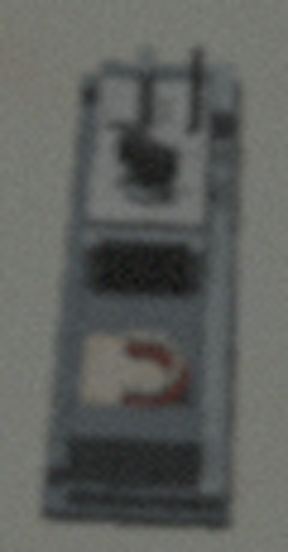

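```bash
python3 - <<'E'
from workcell import *
from h import *
for sgn in (1,-1):
    R=np.array([[sgn,0,0],[0,-sgn,0],[0,0,-1.]])
    for p in ((522,-20,330),(525,-60,75),(525,40,95)):
        q=inverse_kinematics(p,R);print(sgn,p,None if q is None else np.round(q,2))
s=read_state();print(np.round(s['tool_rot'],3))
R=np.array([[1,0,0],[0,-1,0],[0,0,-1.]])
movep((522,40,330),R)
print(read_state()['time'])
c=camera("wrist");cv2.imwrite("pics/w1.png",c["image"]);np.savez("pics/w1.npz",**c);print(c["cam_to_world"])
E
```

```text
1 (522, -20, 330) [ 0.38  0.3  -0.58  1.72  0.18  1.18 -0.25]
1 (525, -60, 75) [ 0.32  0.63 -0.43  1.96  0.42  0.64 -0.38]
1 (525, 40, 95) [ 0.17  0.6  -0.48  1.95  0.43  0.69 -0.58]
-1 (522, -20, 330) [ 0.87  0.6  -1.42  1.7   0.61  1.38  2.49]
-1 (525, -60, 75) [-0.43  0.71  0.62  2.   -0.67  0.65 -2.51]
-1 (525, 40, 95) [-0.78  0.78  0.88  2.   -0.87  0.79 -2.52]
[[ 0.442 -0.897 -0.   ]
 [-0.897 -0.442  0.001]
 [-0.001  0.    -1.   ]]
2.4917
[[ 9.99998891e-01  1.46669815e-03  2.57711232e-04  5.21366735e+02]
 [-1.48296375e-03  9.65028433e-01  2.62141040e-01  1.05470731e+02]
 [ 1.35783111e-04 -2.62141131e-01  9.65029538e-01  4.71512070e+02]
 [ 0.00000000e+00  0.00000000e+00  0.00000000e+00  1.00000000e+00]]
```

View pics/w1.png

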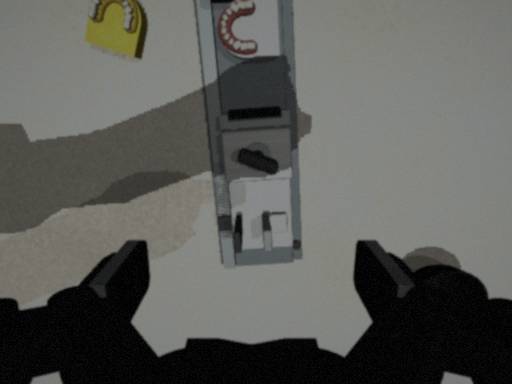

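```bash
python3 - <<'E'
from h import *
c=dict(np.load("pics/w1.npz"));P=cloud(c);P=P.reshape(-1,3)
P=P[np.isfinite(P[:,0])]
P=P[(P[:,0]>440)&(P[:,0]<620)&(P[:,1]>-150)&(P[:,1]<270)]
np.save("pics/p1.npy",P)
def f(z0,z1,y0=-999,y1=999):
    S=P[(P[:,2]>z0)&(P[:,2]<z1)&(P[:,1]>y0)&(P[:,1]<y1)];
    if len(S)<5: return print(z0,z1,len(S))
    r=cv2.minAreaRect(S[:,:2].astype(np.float32));print(z0,z1,len(S),np.percentile(S,1,0).round(1),np.percentile(S,99,0).round(1),np.round(r[0],1),np.round(r[1],1),round(r[2],1))
f(8,20);f(26,34);f(42,50,-110,0);f(70,77,-10,110);f(77,84,-10,80);f(77,86,150);f(105,111);f(100,112,-100,-20);f(119,128);f(95,112,0,60)
E
```

```text
8 20 2927 [ 454.  -125.9    8.8] [593.  214.8  16.3] [523.9  44.3] [120.2 354.9] 4.1
26 34 7263 [ 461.8 -126.7   27.2] [573.2 208.5  33.9] [519.4  43.1] [ 99.1 345. ] 4.1
42 50 3345 [479.6 -93.6  42.4] [574.4  -1.3  47.4] [525.1 -48.2] [98.8 95.1] 3.8
70 77 1154 [486.6  27.4  70.1] [565.9  91.2  76.7] [527.6  48.6] [80.3 83.5] 4.0
77 84 2575 [489.1   7.4  77.3] [567.6  67.2  81.4] [528.4  37.4] [79.7 59.9] 4.1
77 86 8 [495.2 156.3  77.1] [515.8 197.6  78.3] [503.9 176.7] [20.2 40.9] 5.7
105 111 349 [501.4 -71.3 105.2] [545.6  49.8 110. ] [525.  -11.5] [122.5  44.6] 88.0
100 112 352 [501.3 -71.3 100.7] [545.2 -44.3 108.7] [523.  -57.6] [44.  26.2] 4.3
119 128 527 [507.9  26.6 119.4] [548.2  49.1 124.6] [528.1  37.5] [14.  43.5] 69.4
95 112 71 [507.8  36.9  95.9] [548.2  50.3 111.8] [528.7  43.7] [ 7.8 42.4] 80.1
```

```bash
cat >> h.py <<'E'
YAW=np.deg2rad(4.1);ex=np.array([np.cos(YAW),np.sin(YAW),0]);ey=np.array([-np.sin(YAW),np.cos(YAW),0])
G=np.array([523.0,-57.7,0.])
def w(x,y,z): return G+ex*x+ey*y+np.array([0,0,z])
def tov(P): d=P-G; return np.stack([d@ex,d@ey,P[:,2]],1)
E
python3 - <<'E'
from h import *
A={n:tov(cloud(dict(np.load(f"pics/{n}.npz"))).reshape(-1,3)) for n in ("w1","scene0","side0")}
for n,V in A.items():
    V=V[np.isfinite(V[:,0])&(abs(V[:,0])<60)]
    print(n)
    for nm,z0,z1,y0,y1 in (("plate",60,76,110,150),("cast",40,60,150,260),("castblk",50,60,160,260),("endjaw",78,86,200,330)):
        S=V[(V[:,2]>z0)&(V[:,2]<z1)&(V[:,1]>y0)&(V[:,1]<y1)]
        if len(S)>4:print(nm,len(S),np.percentile(S,[1,3,50,97,99],axis=0).round(1).tolist())
E
```

```text
w1
plate 1249 [[-27.0, 124.2, 61.3], [-25.1, 124.3, 63.2], [12.2, 135.5, 72.3], [49.1, 147.1, 74.6], [51.1, 147.4, 75.4]]
cast 1926 [[-7.2, 204.0, 44.7], [-3.7, 204.4, 53.2], [26.2, 232.3, 57.3], [44.3, 257.5, 58.9], [45.1, 259.1, 59.1]]
castblk 1886 [[-6.4, 204.1, 53.4], [-3.4, 205.0, 55.6], [26.4, 232.8, 57.3], [44.3, 257.5, 58.9], [45.1, 259.1, 59.1]]
scene0
plate 191 [[-25.5, 112.0, 60.4], [-23.1, 114.3, 61.2], [29.2, 135.7, 72.0], [53.7, 147.1, 75.6], [54.4, 147.9, 75.7]]
cast 294 [[-6.6, 204.6, 40.7], [-3.4, 204.9, 41.1], [35.8, 231.2, 57.1], [47.1, 257.2, 59.8], [48.0, 259.0, 59.9]]
castblk 228 [[-6.7, 204.6, 50.5], [-4.0, 205.2, 51.1], [30.1, 231.4, 57.7], [46.8, 257.1, 59.9], [47.9, 258.8, 59.9]]
endjaw 218 [[-29.5, 256.0, 78.0], [-27.9, 272.2, 78.3], [12.2, 284.7, 81.9], [52.7, 296.7, 84.7], [53.9, 297.2, 85.7]]
side0
plate 214 [[-25.0, 117.1, 60.8], [-24.5, 120.9, 61.2], [13.6, 136.5, 71.0], [51.2, 148.9, 75.5], [52.1, 149.3, 75.8]]
cast 169 [[-19.4, 150.2, 43.7], [-16.4, 150.7, 48.6], [27.6, 229.6, 56.3], [45.0, 254.1, 59.6], [45.6, 255.6, 59.8]]
castblk 154 [[-16.6, 204.7, 51.8], [-9.0, 206.9, 52.6], [28.3, 229.9, 56.5], [45.1, 254.3, 59.6], [45.7, 255.7, 59.8]]
endjaw 198 [[-29.1, 223.5, 78.0], [-28.7, 261.3, 78.1], [9.7, 286.6, 81.0], [50.0, 299.0, 83.9], [51.1, 300.0, 84.6]]
```

```bash
python3 - <<'E'
from workcell import *
from h import *
R=np.stack([ex,-ey,[0,0,-1]],1)
movep(w(6,0,190),R)
movel(w(6,0,71),max_speed=120,guard=15)
print(read_state()['ft_force'].round(2) if hasattr(read_state()['ft_force'],'round') else read_state()['ft_force'])
clamp()
for i in range(3):
    s=read_state();print(s['time'],np.round(s['eef_pos'],1),np.round(s['ft_force'],2),s['finger_gap']);wait(.1)
c=camera("scene");cv2.imwrite("pics/s2.png",cv2.resize(c["image"][130:250,170:370],None,fx=4,fy=4))
c=camera("wrist");cv2.imwrite("pics/w2.png",c["image"])
E
```

```text
[0.47 0.1  0.16]
4.9333 [528.5 -57.5  71.4] [-2.97  0.02 11.09] 33.33517487701417
5.0333 [528.5 -57.5  71.4] [-2.59 -0.88 12.62] 33.45925174541338
5.1333 [528.5 -57.6  71.4] [-2.64  0.09 11.98] 33.228956217715776
```

View pics/s2.png

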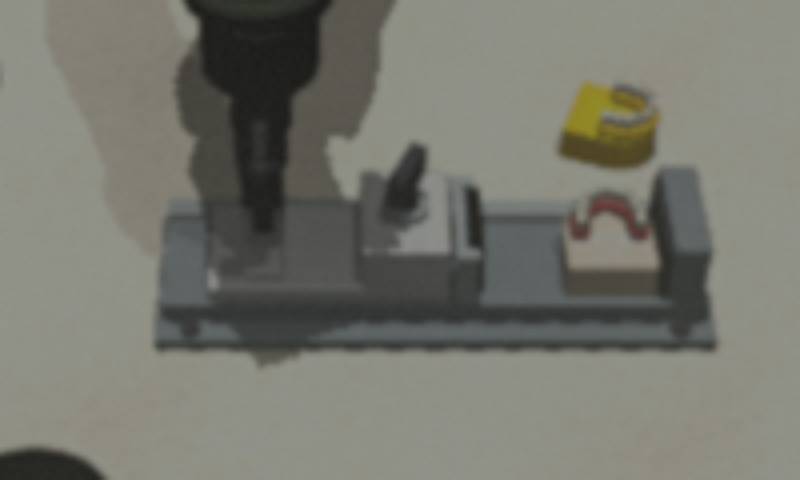

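View pics/w2.png

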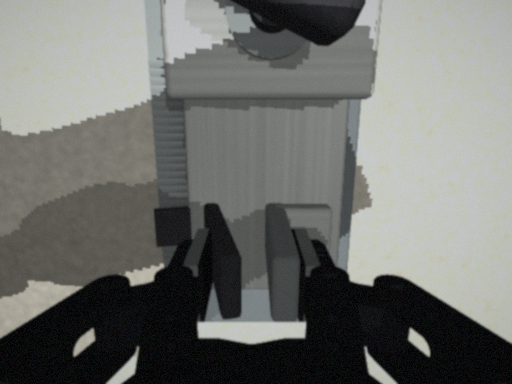

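```bash
python3 - <<'E'
from workcell import *
from h import *
def st(t):
    F=[];
    for i in range(5): s=read_state();F.append(s['ft_force']);wait(.02)
    F=np.mean(F,0);v=tov(np.array([s['eef_pos']]))[0]
    print(t,round(s['time'],2),v.round(2),'Fy %.2f Fx %.2f Fz %.2f'%(F@ey,F@ex,F[2]),round(s['finger_gap'],2))
st("pre")
print(movel(w(6,44,71),max_speed=50,guard=8));st("44")
print(movel(w(6,50,71),max_speed=12,guard=5));st("50")
for y in (52,54,56,58):
    g=movel(w(6,y,71),max_speed=10,guard=4);st(y)
    if g: print("guard");break
c=camera("scene");cv2.imwrite("pics/s3.png",cv2.resize(c["image"][130:250,200:400],None,fx=4,fy=4))
E
```

```text
pre 5.4 [ 5.49 -0.28 71.44] Fy -0.13 Fx -2.52 Fz 11.77 33.4
False
44 6.52 [ 5.5  44.11 71.41] Fy 1.59 Fx -2.30 Fz 11.65 33.78
False
50 7.25 [ 5.54 49.89 71.44] Fy -0.11 Fx -2.38 Fz 11.88 33.23
52 7.68 [ 5.56 51.85 71.44] Fy 0.32 Fx -2.20 Fz 11.73 33.29
54 8.12 [ 5.55 53.85 71.43] Fy 0.08 Fx -2.47 Fz 11.39 33.34
56 8.55 [ 5.51 55.86 71.43] Fy 0.04 Fx -2.52 Fz 10.94 33.18
58 8.98 [ 5.52 57.74 71.43] Fy -0.50 Fx -2.07 Fz 11.74 33.26
```

View pics/s3.png

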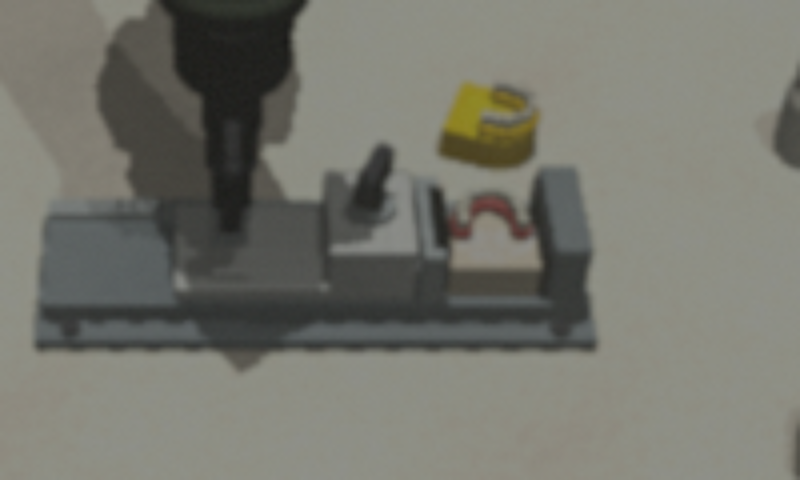

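```bash
python3 - <<'E'
from workcell import *
from h import *
def st(t):
    F=[]
    for i in range(5): s=read_state();F.append(s['ft_force']);wait(.02)
    F=np.mean(F,0);v=tov(np.array([s['eef_pos']]))[0]
    print(t,round(s['time'],2),v.round(2),'Fy %.2f Fx %.2f Fz %.2f'%(F@ey,F@ex,F[2]),round(s['finger_gap'],2))
    return F@ey
y=58
while y<68:
    y+=0.5
    g=movel(w(6,y,71),max_speed=10,guard=5);f=st(y)
    if g or f<-3.5: print("stop",g);break
c=camera("scene");cv2.imwrite("pics/s4.png",cv2.resize(c["image"][130:250,200:400],None,fx=4,fy=4))
E
```

```text
58.5 9.37 [ 5.51 58.11 71.42] Fy -1.99 Fx -2.50 Fz 11.48 33.09
59.0 9.7 [ 5.52 58.53 71.42] Fy -1.87 Fx -2.10 Fz 11.81 33.4
59.5 10.03 [ 5.53 59.06 71.44] Fy -1.39 Fx -2.19 Fz 11.58 33.11
60.0 10.37 [ 5.5  59.54 71.4 ] Fy -1.79 Fx -1.97 Fz 11.67 33.27
60.5 10.7 [ 5.53 60.07 71.44] Fy -1.82 Fx -2.42 Fz 11.42 33.51
61.0 11.03 [ 5.52 60.46 71.43] Fy -2.46 Fx -1.78 Fz 11.44 33.33
61.5 11.37 [ 5.54 60.79 71.44] Fy -2.96 Fx -1.91 Fz 11.69 33.22
62.0 11.7 [ 5.53 61.06 71.44] Fy -4.29 Fx -1.88 Fz 11.75 33.35
stop False
```

View pics/s4.png

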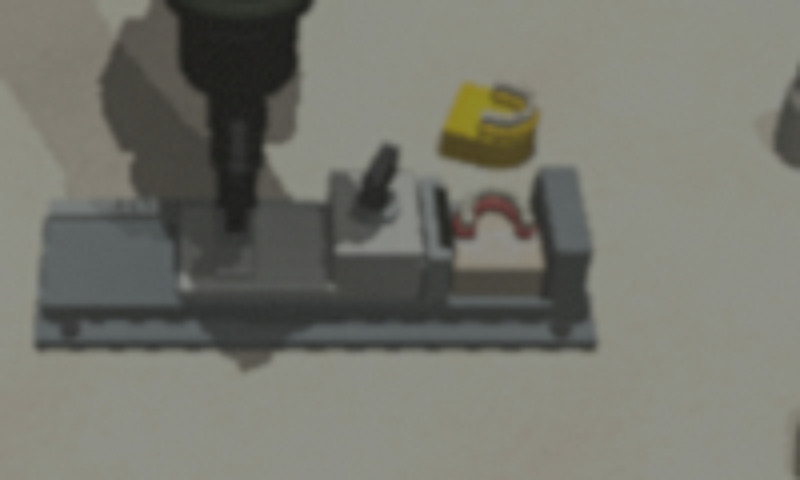

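```bash
python3 - <<'E'
from workcell import *
from h import *
def st(t):
    F=[]
    for i in range(8): s=read_state();F.append(s['ft_force']);wait(.02)
    F=np.mean(F,0);v=tov(np.array([s['eef_pos']]))[0]
    print(t,round(s['time'],2),v.round(2),'Fy %.2f Fx %.2f Fz %.2f'%(F@ey,F@ex,F[2]),round(s['finger_gap'],2))
    return F@ey
y=62
while y<65:
    y+=0.4
    g=movel(w(6,y,71),max_speed=8,guard=5);f=st(y)
    if g or f<-6: print("stop",g);break
wait(.2);st("held")
E
```

```text
62.4 12.13 [ 5.49 61.25 71.43] Fy -5.50 Fx -1.83 Fz 11.89 33.47
62.8 12.52 [ 5.53 61.47 71.42] Fy -6.50 Fx -1.88 Fz 11.66 33.31
stop False
held 12.85 [ 5.51 61.48 71.43] Fy -6.88 Fx -1.99 Fz 12.22 33.44
```

```bash
python3 - <<'E'
from workcell import *
from h import *
open_gripper();wait(.3)
s=read_state();print(s['time'],s['finger_gap'],s['ft_force'])
movel(w(6,62,175),max_speed=150,guard=15)
R=np.stack([ex,-ey,[0,0,-1]],1)
movep(w(6,80,260),R)
wait(.2)
c=camera("wrist");cv2.imwrite("pics/w5.png",c["image"])
V=tov(cloud(c).reshape(-1,3));V=V[np.isfinite(V[:,0])&(abs(V[:,0]-6)<60)]
np.save("pics/v5.npy",V)
def f(nm,z0,z1,y0,y1):
    S=V[(V[:,2]>z0)&(V[:,2]<z1)&(V[:,1]>y0)&(V[:,1]<y1)].astype(np.float32)
    if len(S)<5:return print(nm,len(S))
    r=cv2.minAreaRect(S[:,:2]);print(nm,len(S),np.percentile(S,[1,99],axis=0).round(1).tolist(),np.round(r[0],1),np.round(r[1],1),round(r[2],1))
f("grip",103,112,20,100);f("key",118,128,110,200);f("block",77,84,100,230);f("plate",70,76,180,230);f("cast",52,62,205,275);f("end",78,86,250,320)
print(read_state()['time'])
E
```

```text
13.725 85.55647131995886 [ 0.24351136 -0.37735373 -1.39219059]Traceback (most recent call last):
  File "<stdin>", line 16, in <module>
  File "<stdin>", line 15, in f
cv2.error: OpenCV(4.12.0) /io/opencv/modules/imgproc/src/convhull.cpp:143: error: (-215:Assertion failed) total >= 0 && (depth == CV_32F || depth == CV_32S) in function 'convexHull'
```

View pics/w5.png

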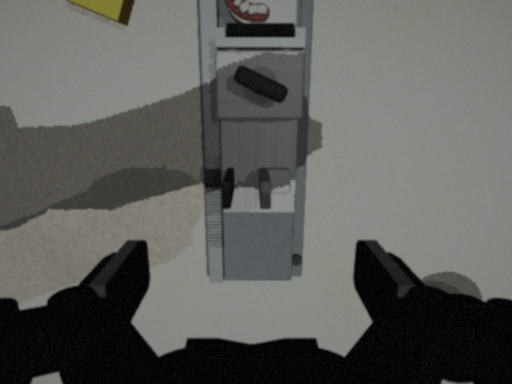

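```bash
python3 - <<'E'
from h import *
V=np.load("pics/v5.npy")
def f(nm,z0,z1,y0,y1):
    S=V[(V[:,2]>z0)&(V[:,2]<z1)&(V[:,1]>y0)&(V[:,1]<y1)]
    if len(S)<5:return print(nm,len(S))
    S=np.ascontiguousarray(S,dtype=np.float32)
    r=cv2.minAreaRect(S[:,:2].copy());print(nm,len(S),np.percentile(S,[1,99],axis=0).round(1).tolist(),np.round(r[0],1),np.round(r[1],1),round(r[2],1))
    return S
f("grip",103,112,20,100);S=f("key",118,128,110,200);f("block",77,84,100,230);f("plate",70,76,180,230);f("cast",52,62,205,275);f("end",78,86,250,320)
d=S[:,:2]-S[:,:2].mean(0);u,s,vt=np.linalg.svd(d,full_matrices=False);print(vt[0],np.degrees(np.arctan2(vt[0][1],vt[0][0])))
E
```

```text
grip 555 [[-21.9, 47.0, 103.9], [21.3, 72.5, 108.7]] [-0.1 59.9] [26.3 43.7] 88.6
key 1002 [[-8.2, 141.8, 118.8], [31.7, 167.2, 124.8]] [ 12.  154.5] [14. 44.] 64.7
block 4545 [[-26.8, 125.0, 77.3], [50.9, 183.7, 81.1]] [ 12.1 154.4] [79.8 59. ] 0.0
plate 2205 [[-27.0, 187.6, 70.1], [51.1, 223.8, 75.7]] [ 11.6 204.8] [80.3 44. ] 1.8
cast 893 [[-15.9, 210.1, 54.3], [45.1, 229.4, 61.5]] [ 13.1 218.9] [21.7 64.8] 89.2
end 0
[ 0.90839    -0.41812393] -24.716198
```

```bash
python3 - <<'E'
from workcell import *
from h import *
a=np.deg2rad(90-24.7)
x=ex*np.cos(a)+ey*np.sin(a);z=np.array([0,0,-1.]);R=np.stack([x,np.cross(z,x),z],1)
movep(w(12,154.5,190),R)
print(np.round(read_state()['qpos'],3))
movel(w(12,154.5,94),max_speed=120,guard=15)
s=read_state();print(s['time'],np.round(s['ft_force'],2),np.round(s['torque'],3))
clamp()
T=[]
for i in range(10):
    s=read_state();T.append(s['torque']);wait(.02)
print(s['time'],np.round(s['eef_pos'],1),np.round(s['ft_force'],2),np.mean(T,0).round(3),np.std(T,0).round(3),s['finger_gap'],np.round(s['qpos'],3))
c=camera("wrist");cv2.imwrite("pics/w6.png",c["image"])
E
```

```text
[ 0.295  0.536 -0.81   1.856  0.471  0.953  0.481]
17.025 [-0.36  0.6   0.47] [0.011 0.005 0.013]
17.825 [524.1  97.4  94.2] [-1.36  1.01  4.93] [ 0.094  0.114 -0.125] [0.032 0.031 0.024] 13.26053783654819 [ 0.218  0.666 -0.713  1.927  0.614  0.778  0.366]
```

View pics/w6.png

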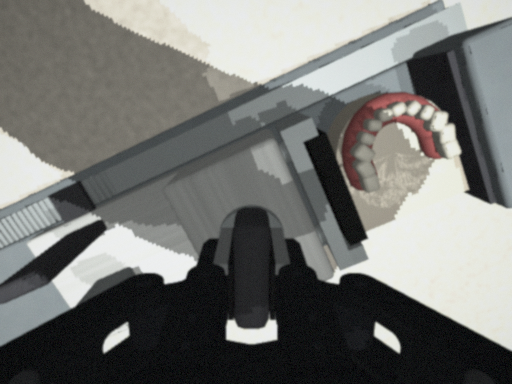

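```bash
cat > turn.py <<'E'
from workcell import *
from h import *
def meas(n=8):
    T=[];F=[]
    for i in range(n):
        s=read_state();T.append(s['torque']);F.append(s['ft_force']);wait(.02)
    R=np.array(s['tool_rot']);phi=np.degrees(np.arctan2(R[:,0]@ey,R[:,0]@ex))
    F=np.mean(F,0)
    return s,np.mean(T,0),F,phi
def rep(t):
    s,T,F,phi=meas()
    print(t,'t%.2f q7 %.3f phi %.1f Tz %.3f'%(s['time'],s['qpos'][6],phi,T[2]),'Fy %.2f Fx %.2f Fz %.1f'%(F@ey,F@ex,F[2]),tov(np.array([s['eef_pos']]))[0].round(1))
    return T[2]
E
python3 - <<'E'
from turn import *
rep("0");q=np.array(read_state()['qpos'])
for k in range(1,7):
    p=q.copy();p[6]-=0.1*k;goto_joints(p);rep(k)
np.save("q0.npy",q)
c=camera("wrist");cv2.imwrite("pics/w7.png",c["image"])
E
```

```text
0 t18.01 q7 0.366 phi 65.3 Tz -0.132 Fy 0.27 Fx -0.73 Fz 5.6 [ 12.2 154.7  94.2]
1 t18.39 q7 0.269 phi 59.7 Tz -0.117 Fy 0.66 Fx -0.36 Fz 3.1 [ 12.2 154.6  94.2]
2 t18.77 q7 0.170 phi 54.0 Tz -0.114 Fy 1.14 Fx -0.06 Fz 3.0 [ 12.2 154.7  94.2]
3 t19.16 q7 0.070 phi 48.3 Tz -0.100 Fy 1.98 Fx 0.65 Fz 3.0 [ 12.2 154.7  94.2]
4 t19.54 q7 -0.030 phi 42.6 Tz -0.089 Fy 2.39 Fx 1.25 Fz 2.8 [ 12.3 154.7  94.2]
5 t19.93 q7 -0.130 phi 36.8 Tz -0.066 Fy 2.35 Fx 2.15 Fz 2.2 [ 12.3 154.7  94.2]
6 t20.31 q7 -0.230 phi 31.1 Tz -0.089 Fy 2.56 Fx 3.46 Fz 1.8 [ 12.3 154.7  94.2]
```

View pics/w7.png

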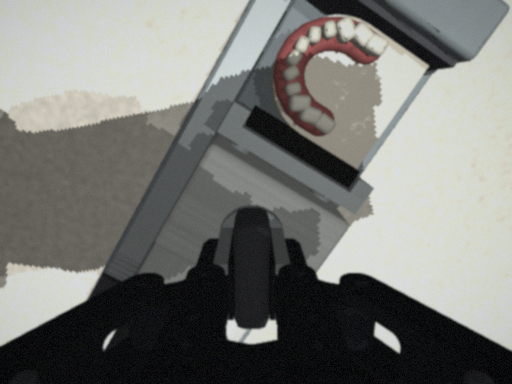

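```bash
python3 - <<'E'
from turn import *
q=np.load("q0.npy")
for k in (7,8,9,10):
    p=q.copy();p[6]-=0.1*k;goto_joints(p)
    L=[]
    for i in range(6):
        s=read_state();L.append((s['torque'][2],s['joint_efforts'][6],s['qpos'][6]));wait(.02)
    print(k,s['time'],np.round(np.array(L).T,3).tolist())
c=camera("wrist");cv2.imwrite("pics/w8.png",c["image"]);np.savez("pics/w8.npz",**c)
V=tov(cloud(c).reshape(-1,3))
m=np.isfinite(V[:,0]);S=V[m]
# profile along y over x bands, top heights
for x0,x1 in ((-22,-16),(-10,0),(0,20),(25,35),(42,48)):
    b=S[(S[:,0]>x0)&(S[:,0]<x1)&(S[:,1]>180)&(S[:,1]<285)]
    out=[]
    for y in range(182,284,2):
        g=b[(b[:,1]>=y)&(b[:,1]<y+2)][:,2]
        out.append(int(np.median(g)) if len(g) else -1)
    print(x0,out)
E
```

```text
7 20.7083 [[-0.065, -0.105, -0.115, -0.123, -0.116, -0.108], [-1.063, -0.671, -0.398, -0.214, -0.094, -0.016], [-0.33, -0.33, -0.33, -0.329, -0.329, -0.329]]
8 21.0583 [[-0.175, -0.073, -0.103, -0.144, -0.14, -0.082], [-0.796, -0.489, -0.278, -0.137, -0.045, 0.013], [-0.43, -0.43, -0.429, -0.429, -0.429, -0.429]]
9 21.4083 [[-0.135, -0.095, -0.099, -0.135, -0.188, -0.109], [-0.799, -0.492, -0.281, -0.14, -0.048, 0.011], [-0.53, -0.53, -0.529, -0.529, -0.529, -0.529]]
10 21.7583 [[-0.153, -0.11, -0.181, -0.112, -0.09, -0.056], [-0.802, -0.494, -0.283, -0.143, -0.051, 0.008], [-0.63, -0.63, -0.63, -0.629, -0.629, -0.629]]
-22 [78, 64, 57, 72, 73, 73, 73, 73, 72, 72, 72, 71, 70, 29, 29, 29, 29, 29, 29, 29, 29, 63, 65, 65, 65, 66, 66, 66, 65, 66, 66, 65, 65, 65, 64, 62, -1, -1, 29, 29, 29, 29, 29, 29, -1, -1, -1, -1, -1, -1, -1]
-10 [77, 63, 57, 72, 73, 73, 73, 72, 71, 71, 71, 71, 71, 47, 56, 58, 64, 73, 74, 74, 74, 74, 66, 65, 64, 58, 57, 57, 57, 57, 57, 62, 64, 66, 68, 74, 74, 74, 74, 63, 57, -1, -1, -1, -1, -1, -1, -1, -1, -1, -1]
0 [77, 63, -1, 72, 73, 73, 73, 72, 71, 71, 71, 71, 71, 57, 57, 65, 74, 75, 75, 74, 65, 63, 57, 57, 57, 57, 57, 57, 57, 57, 57, 57, 57, 57, 58, 64, 70, 74, 74, 74, 62, 57, 57, -1, -1, -1, -1, -1, -1, -1, -1]
25 [77, 62, 57, 72, 73, 73, 73, 73, 71, 71, 71, 71, 71, 57, 57, 57, 57, 57, 57, 57, 57, 57, 57, 57, 57, 57, 57, 57, 57, 57, 57, 57, 57, 57, 57, 57, 57, 57, 57, 57, 57, 57, 57, 57, -1, -1, -1, -1, -1, -1, -1]
42 [77, 64, 56, 73, 73, 73, 73, 73, 73, 73, 72, 72, 69, 57, 57, 56, 57, 57, 56, 57, 57, 57, 56, 57, 57, 56, 57, 56, 57, 57, 57, 57, 57, 57, 57, 56, 57, 57, 56, 57, 57, 57, 57, 58, -1, -1, -1, -1, -1, -1, -1]
```

View pics/w8.png

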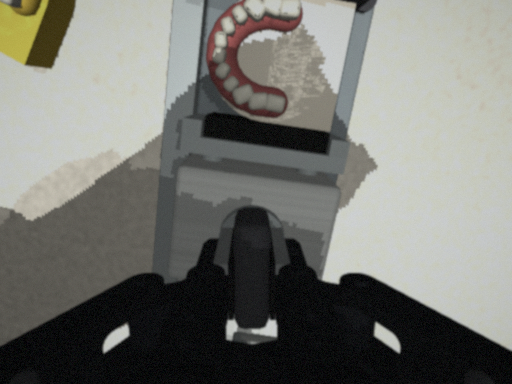

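```bash
cat >> turn.py <<'E'
def proud(V,lo,hi):
    S=V[np.isfinite(V[:,0])&(V[:,2]>67)&(V[:,2]<77)&(V[:,1]>lo)&(V[:,1]<hi)]
    def front(x0,x1):
        e=[]
        for x in np.arange(x0,x1,1.0):
            g=S[(S[:,0]>=x)&(S[:,0]<x+1.0)][:,1]
            if len(g)>3: e.append(np.max(g))
        return np.median(e) if e else np.nan
    def front2(x0,x1): # width via front
        return front(x0,x1)
    L,Rr,P=front(-26,-20),front(44,50),front(-15,38)
    return dict(L=round(L,2),R=round(Rr,2),pad=round(P,2),proud=round(P-(L+Rr)/2,2))
def look(tag):
    c=camera("wrist");cv2.imwrite(f"pics/{tag}.png",c["image"]);np.savez(f"pics/{tag}.npz",**c)
    return c
E
python3 - <<'E'
from turn import *
print(proud(tov(cloud(dict(np.load("pics/w1.npz"))).reshape(-1,3)),110,152))
print(proud(np.load("pics/v5.npy"),170,212))
V=tov(cloud(dict(np.load("pics/w8.npz"))).reshape(-1,3))
for x in range(-30,56,3):
    S=V[np.isfinite(V[:,0])&(V[:,0]>=x)&(V[:,0]<x+3)&(V[:,2]>68)&(V[:,2]<77)&(V[:,1]>180)&(V[:,1]<212)]
    print(x,S[:,1].max().round(1) if len(S) else None,end='; ')
E
python3 - <<'E'
import cv2
im=cv2.imread("pics/w8.png");cv2.imwrite("pics/w8c.png",cv2.resize(im[80:200,160:360],None,fx=4,fy=4,interpolation=cv2.INTER_CUBIC))
E
```

```text
{'L': np.float64(143.31), 'R': np.float64(143.09), 'pad': np.float64(146.94), 'proud': np.float64(3.74)}
{'L': np.float64(203.3), 'R': np.float64(203.2), 'pad': np.float64(206.81), 'proud': np.float64(3.56)}
-30 205.9; -27 205.9; -24 205.8; -21 207.3; -18 208.2; -15 208.3; -12 208.2; -9 208.3; -6 208.2; -3 208.3; 0 208.3; 3 208.2; 6 208.2; 9 208.2; 12 208.3; 15 208.2; 18 208.2; 21 208.2; 24 208.2; 27 208.2; 30 208.2; 33 208.3; 36 208.3; 39 208.2; 42 206.0; 45 205.8; 48 205.9; 51 205.8; 54 None;
```

View pics/w8c.png

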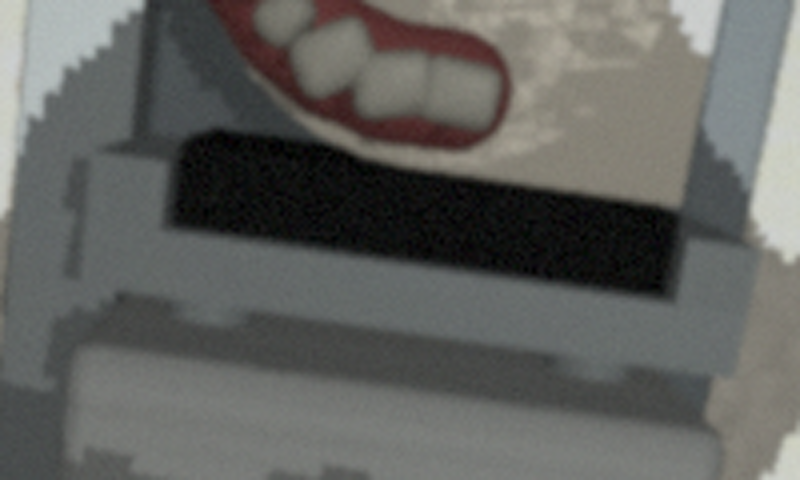

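```bash
cat >> turn.py <<'E'
def step(k,q):
    p=q.copy();p[6]-=0.1*k;goto_joints(p)
    c=look(f"k{int(round(k*100))}")
    T=[]
    for i in range(8):
        s=read_state();T.append(s['torque'][2]);wait(.015)
    V=tov(cloud(c).reshape(-1,3))
    print(k,round(s['time'],2),'Tz %.3f'%np.mean(T),{a:float(b) for a,b in proud(V,185,216).items()},flush=True)
E
python3 - <<'E'
from turn import *
q=np.load("q0.npy")
for k in (12,14,16,17.5): step(k,q)
E
cp pics/k1750.png pics/k1750v.png
```

```text
12 22.31 Tz -0.097 {'L': 206.24, 'R': 206.2, 'pad': 208.21, 'proud': 1.99}
14 22.81 Tz -0.096 {'L': 206.62, 'R': 206.59, 'pad': 208.17, 'proud': 1.57}
16 23.31 Tz -0.087 {'L': 206.99, 'R': 206.98, 'pad': 208.16, 'proud': 1.17}
17.5 23.77 Tz -0.068 {'L': 207.21, 'R': 207.22, 'pad': 208.1, 'proud': 0.88}
```

View pics/k1750v.png

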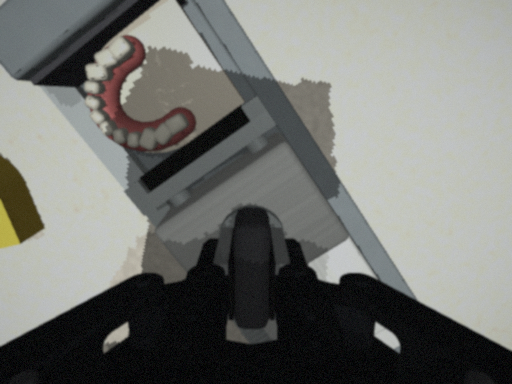

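```bash
cat > rect.py <<'E'
# orthorectify the camera image onto the vise plane z=73.5 (vise x right, y up), 10 px/mm
from turn import *
def rect(tag,z=73.0,x0=-34,x1=58,y0=176,y1=222,s=8):
    c=dict(np.load(f"pics/{tag}.npz"))
    X,Y=np.meshgrid(np.arange(x0,x1,1/s),np.arange(y1,y0,-1/s))
    Wp=G+X[...,None]*ex+Y[...,None]*ey+np.array([0,0,z])
    M=np.linalg.inv(np.asarray(c["cam_to_world"],float))
    C=Wp@M[:3,:3].T+M[:3,3]
    u=c["fx"]*C[...,0]/-C[...,2]+c["cx"];v=c["fy"]*(-C[...,1])/-C[...,2]+c["cy"]
    im=cv2.remap(c["image"],u.astype(np.float32),v.astype(np.float32),cv2.INTER_CUBIC)
    return im
if __name__=="__main__":
    import sys
    for t in sys.argv[1:]:
        im=rect(t);im=cv2.convertScaleAbs(im,alpha=1.6)
        cv2.imwrite(f"pics/r_{t}.png",im);print(im.shape)
E
python3 rect.py k1750 w8
python3 - <<'E'
import cv2,numpy as np
cv2.imwrite("pics/rr.png",np.vstack([cv2.imread("pics/r_w8.png")[40:300],cv2.imread("pics/r_k1750.png")[40:300]]))
E
```

```text
(368, 736, 3)
(368, 736, 3)
```

View pics/rr.png

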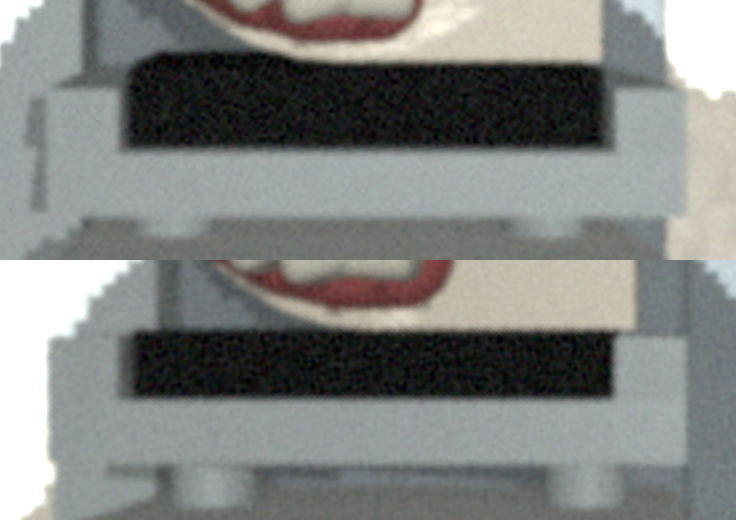

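```bash
python3 - <<'E'
from turn import *
q=np.load("q0.npy")
for k in (18.3,19,19.7): step(k,q)
E
python3 rect.py k1830 k1970
python3 - <<'E'
import cv2,numpy as np
cv2.imwrite("pics/rr2.png",np.vstack([cv2.imread("pics/r_k1830.png")[40:300],cv2.imread("pics/r_k1970.png")[40:300]]))
E
```

```text
18.3 24.2 Tz -0.087 {'L': 207.3, 'R': 207.28, 'pad': 208.08, 'proud': 0.79}
19 24.63 Tz -0.073 {'L': 207.28, 'R': 207.33, 'pad': 208.11, 'proud': 0.8}
19.7 25.07 Tz -0.072 {'L': 207.62, 'R': 207.62, 'pad': 208.08, 'proud': 0.46}
(368, 736, 3)
(368, 736, 3)
```

View pics/rr2.png

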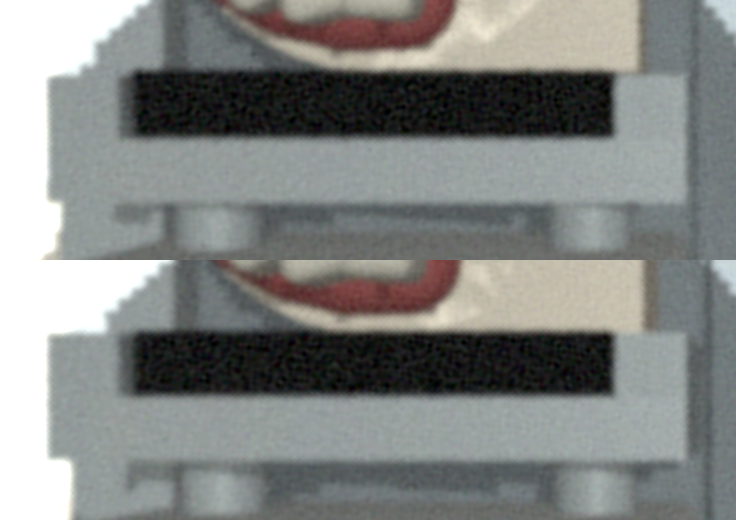

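```bash
python3 - <<'E'
from turn import *
for t in ("w8","k1750","k1970"):
    c=dict(np.load(f"pics/{t}.npz"));V=tov(cloud(c).reshape(-1,3));V=V[np.isfinite(V[:,0])]
    print(t,'cam',tov(c["cam_to_world"][:3,3][None].astype(float))[0].round(1))
    for nm,x0,x1 in (("L",-26,-20),("pad",0,38),("R",44,50)):
        b=V[(V[:,0]>x0)&(V[:,0]<x1)]
        print(nm,[(round(y,1),round(float(np.median(g)),1),len(g)) for y in np.arange(204,211,.5) if len(g:=b[(b[:,1]>=y)&(b[:,1]<y+.5)][:,2])])
E
```

```text
w8 cam [  1.9 220.4 236. ]
L [(np.float64(204.0), 73.3, 15), (np.float64(204.5), 73.1, 13), (np.float64(205.0), 73.6, 13), (np.float64(205.5), 60.1, 81), (np.float64(206.0), 28.8, 9), (np.float64(206.5), 29.3, 8), (np.float64(207.0), 29.1, 8), (np.float64(207.5), 29.2, 10), (np.float64(208.0), 28.9, 8), (np.float64(208.5), 29.4, 8), (np.float64(209.0), 29.0, 9), (np.float64(209.5), 28.9, 8), (np.float64(210.0), 29.6, 10), (np.float64(210.5), 29.0, 9)]
pad [(np.float64(204.0), 71.1, 88), (np.float64(204.5), 71.2, 82), (np.float64(205.0), 71.3, 82), (np.float64(205.5), 71.5, 82), (np.float64(206.0), 71.1, 85), (np.float64(206.5), 71.2, 81), (np.float64(207.0), 71.2, 92), (np.float64(207.5), 71.2, 75), (np.float64(208.0), 63.2, 243), (np.float64(208.5), 57.4, 59), (np.float64(209.0), 57.3, 73), (np.float64(209.5), 57.2, 74), (np.float64(210.0), 57.2, 70), (np.float64(210.5), 57.4, 64)]
R [(np.float64(204.0), 73.1, 13), (np.float64(204.5), 73.1, 14), (np.float64(205.0), 73.1, 12), (np.float64(205.5), 64.9, 55), (np.float64(208.0), 56.1, 2), (np.float64(208.5), 56.7, 3), (np.float64(209.0
[... 1857 characters left out ...]
(206.0), 71.1, 80), (np.float64(206.5), 71.1, 80), (np.float64(207.0), 71.1, 86), (np.float64(207.5), 71.1, 77), (np.float64(208.0), 71.2, 23), (np.float64(208.5), 57.4, 12), (np.float64(209.0), 57.2, 71), (np.float64(209.5), 57.2, 65), (np.float64(210.0), 57.2, 76), (np.float64(210.5), 57.3, 79)]
R [(np.float64(204.0), 73.1, 16), (np.float64(204.5), 73.2, 14), (np.float64(205.0), 73.1, 16), (np.float64(205.5), 72.9, 12), (np.float64(206.0), 73.0, 15), (np.float64(206.5), 73.2, 15), (np.float64(207.0), 72.8, 16), (np.float64(207.5), 73.1, 6), (np.float64(208.5), 56.7, 2), (np.float64(209.0), 57.4, 5), (np.float64(209.5), 46.9, 4), (np.float64(210.0), 32.9, 12), (np.float64(210.5), 29.9, 13)]
```

```bash
cat >> turn.py <<'E'
def edge(V,x0,x1,zmin):
    b=V[(V[:,0]>x0)&(V[:,0]<x1)&(V[:,2]>zmin)&(V[:,2]<77)]
    d=((b[:,1]>201)&(b[:,1]<206)).sum()/5.0
    return 206+((b[:,1]>=206)&(b[:,1]<212)).sum()/d
def edges(V):
    V=V[np.isfinite(V[:,0])]
    L,P,R=edge(V,-26,-20,71),edge(V,0,38,69),edge(V,44,50,71)
    return np.round([L,P,R,P-(L+R)/2],2)
E
python3 - <<'E'
from turn import *
for t in ("k1200","k1400","k1600","k1750","k1830","k1900","k1970"):
    print(t,edges(tov(cloud(dict(np.load(f"pics/{t}.npz"))).reshape(-1,3))))
q=np.load("q0.npy")
step(20.3,q)
for i in range(3): print(edges(tov(cloud(look(f"k2030_{i}")).reshape(-1,3))))
E
```

```text
k1200 [206.37 208.37 206.41   1.98]
k1400 [206.68 208.32 206.7    1.63]
k1600 [207.11 208.14 207.08   1.04]
k1750 [207.21 208.17 207.31   0.91]
k1830 [207.53 208.14 207.5    0.62]
k1900 [207.27 208.05 207.67   0.59]
k1970 [207.85 208.18 207.84   0.33]
20.3 25.5 Tz -0.059 {'L': 207.76, 'R': 207.77, 'pad': 208.11, 'proud': 0.35}
[207.92 208.17 207.96   0.23]
[207.93 208.15 207.78   0.29]
[207.82 208.17 207.85   0.34]
```

```bash
python3 - <<'E'
from turn import *
for t in ("w8","k1200","k1400","k1600","k1750","k1830","k1970","k2030_0","k2030_1","k2030_2"):
    V=tov(cloud(dict(np.load(f"pics/{t}.npz"))).reshape(-1,3));V=V[np.isfinite(V[:,0])]
    o=[]
    # block front edge by counting, several x bands (z>78)
    for x0,x1 in ((-20,0),(0,20),(25,45)):
        b=V[(V[:,0]>x0)&(V[:,0]<x1)&(V[:,2]>76.5)&(V[:,2]<84)]
        d=((b[:,1]>177)&(b[:,1]<181)).sum()/4.
        o.append(181+((b[:,1]>=181)&(b[:,1]<188)).sum()/d if d>10 else np.nan)
    # plate back edge: first y with z>71
    b=V[(V[:,0]>-20)&(V[:,0]<45)&(V[:,2]>71)&(V[:,2]<76)];h=np.percentile(b[(b[:,1]>183)&(b[:,1]<200)][:,1],1)
    # end jaw / cast front
    print(t,np.round(o,2),'plateback',round(h,2),'z plate',round(np.median(b[(b[:,1]>190)&(b[:,1]<198)][:,2]),2),edges(V))
E
```

```text
w8 [184.64 184.6  184.56] plateback 183.93 z plate 73.21 [206.   208.36 206.     2.36]
k1200 [184.55 184.64 184.62] plateback 183.81 z plate 73.2 [206.37 208.37 206.41   1.98]
k1400 [184.45 184.39 184.4 ] plateback 183.68 z plate 73.16 [206.68 208.32 206.7    1.63]
k1600 [184.22 184.31 184.16] plateback 183.65 z plate 73.17 [207.11 208.14 207.08   1.04]
k1750 [184.   183.94 183.99] plateback 183.62 z plate 73.2 [207.21 208.17 207.31   0.91]
k1830 [183.97 183.9  183.86] plateback 183.57 z plate 73.21 [207.53 208.14 207.5    0.62]
k1970 [183.71 183.87 183.68] plateback 183.57 z plate 73.18 [207.85 208.18 207.84   0.33]
k2030_0 [183.77 183.66 183.71] plateback 183.59 z plate 73.17 [207.92 208.17 207.96   0.23]
k2030_1 [183.66 183.76 183.73] plateback 183.59 z plate 73.17 [207.93 208.15 207.78   0.29]
k2030_2 [183.75 183.69 183.69] plateback 183.62 z plate 73.2 [207.82 208.17 207.85   0.34]
```

```bash
python3 - <<'E'
from turn import *
q=np.load("q0.npy")
for k in (20.9,21.4):
    step(k,q)
    E=[]
    for i in range(4): E.append(edges(tov(cloud(look(f"k{int(k*10)}_{i}")).reshape(-1,3))))
    print(np.mean(E,0).round(3),np.std(E,0).round(2))
print(read_state()['time'])
E
```

```text
20.9 26.08 Tz -0.087 {'L': 207.89, 'R': 207.88, 'pad': 208.16, 'proud': 0.27}
[207.983 208.23  208.02    0.23 ] [0.07 0.02 0.06 0.04]
21.4 26.72 Tz -0.085 {'L': 207.92, 'R': 208.0, 'pad': 208.09, 'proud': 0.13}
[2.08152e+02 2.08190e+02 2.08118e+02 5.50000e-02] [0.05 0.03 0.08 0.08]
26.9333
```

```bash
python3 - <<'E'
from turn import *
open_gripper();wait(.1)
p=np.array(read_state()['eef_pos']);movel(p+[0,0,70],max_speed=120,guard=15)
# camera sits ~65 mm along -tool y ; place it straight above the plate front with tool x along vise x
R=np.stack([ex,-ey,[0,0,-1]],1)
movep(w(12,118,135),R) if False else movep(w(12,125,165),R)
wait(.2)
E=[]
for i in range(4):
    c=look(f"f{i}");V=tov(cloud(c).reshape(-1,3));E.append(edges(V))
print(tov(c["cam_to_world"][:3,3][None].astype(float))[0].round(1))
print(np.mean(E,0).round(3),np.std(E,0).round(2))
V=V[np.isfinite(V[:,0])&(abs(V[:,0]-12)<40)]
S=V[(V[:,2]>118)&(V[:,2]<128)&(V[:,1]>110)&(V[:,1]<200)][:,:2].astype(np.float32).copy()
if len(S)>20: print('key',cv2.minAreaRect(S))
print(read_state()['time'])
import os;os.system("python3 rect.py f0")
E
```

```text
(368, 736, 3)
[ 11.1 191.7 306.8]
[ 2.08320e+02  2.08210e+02  2.08392e+02 -1.47000e-01] [0.24 0.33 0.27 0.25]
key ((11.92651081085205, 153.64859008789062), (43.86915588378906, 14.32394027709961), 32.79307174682617)
29.7667
```

View pics/r_f0.png

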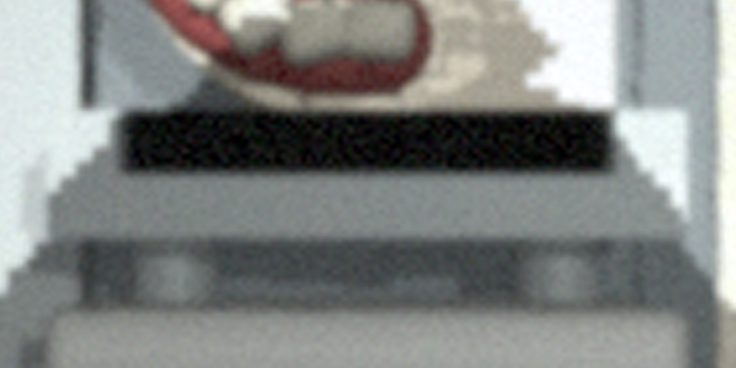

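View pics/f0.png

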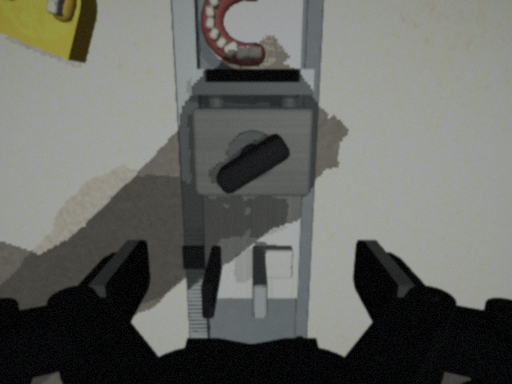

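```bash
python3 - <<'E'
from turn import *
def ed(V,x0,x1,zmin,a,b0,b1):
    b=V[(V[:,0]>x0)&(V[:,0]<x1)&(V[:,2]>zmin)&(V[:,2]<76.5)]
    d=((b[:,1]>a)&(b[:,1]<b0)).sum()/(b0-a)
    return b0+((b[:,1]>=b0)&(b[:,1]<b1)).sum()/d
def E(V,off):
    V=V[np.isfinite(V[:,0])]
    r=[ed(V,x0,x1,z,off+a,off+206-208,off+6) for x0,x1,z,a in((-26,-20,71,-9),(-14,38,69,-6.5),(44,50,71,-9))]
    return np.round(r+[r[1]-(r[0]+r[2])/2],2)
print("w1",E(tov(cloud(dict(np.load("pics/w1.npz"))).reshape(-1,3)),144.5))
print("v5",E(np.load("pics/v5.npy"),204.5))
for t in ("w8","k1200","k1970","k214_0","k214_3","f0","f1","f2","f3"):
    print(t,E(tov(cloud(dict(np.load(f"pics/{t}.npz"))).reshape(-1,3)),208))
E
```

```text
w1 [143.81 147.49 143.67   3.75]
v5 [203.29 207.78 203.47   4.4 ]
w8 [206.   208.38 206.     2.38]
k1200 [206.38 208.37 206.4    1.98]
k1970 [207.85 208.2  207.85   0.35]
k214_0 [ 2.0832e+02  2.0819e+02  2.0817e+02 -5.0000e-02]
k214_3 [2.0809e+02 2.0820e+02 2.0809e+02 1.1000e-01]
f0 [ 2.0797e+02  2.0793e+02  2.0799e+02 -5.0000e-02]
f1 [208.47 208.02 208.63  -0.53]
f2 [208.56 208.6  208.63   0.  ]
f3 [2.0853e+02 2.0858e+02 2.0856e+02 3.0000e-02]
```

```bash
python3 - <<'E'
from turn import *
p=np.array(read_state()['eef_pos']);movel(p+[0,0,120],max_speed=150);
movel(p+[0,-150,150],max_speed=200);wait(.3)
c=camera("scene");cv2.imwrite("pics/end.png",c["image"]);cv2.imwrite("pics/endc.png",cv2.resize(c["image"][140:240,200:400],None,fx=4,fy=4,interpolation=cv2.INTER_CUBIC))
print(read_state()['time'],read_state()['ft_force'])
E
```

```text
31.9833 [0.73573491 0.15986133 0.31157265]
```

View pics/endc.png

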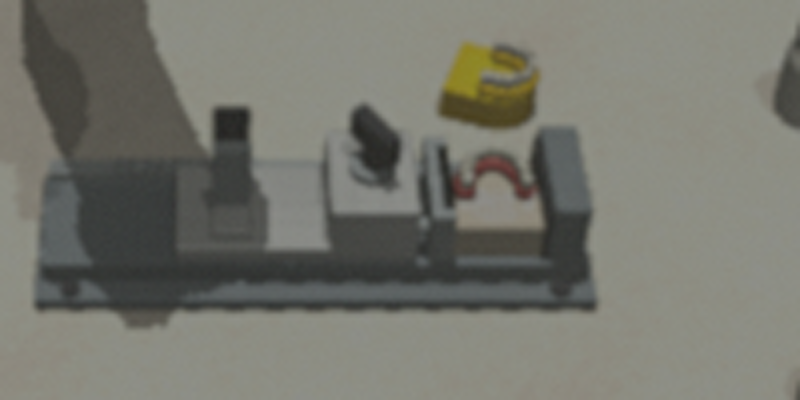

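View pics/end.png

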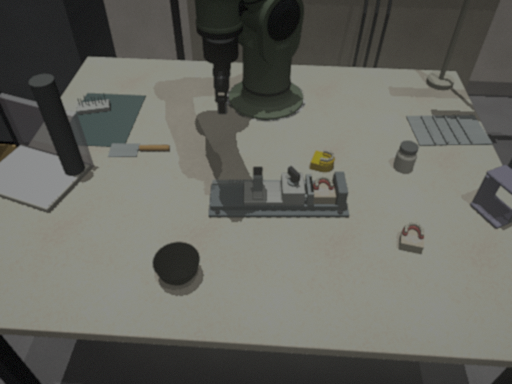

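The cast (321,190) is seated between plate and end jaw, upright. The bowl, jar, spatula and spare cast are at the same pixels as before, and the hand is clear.

```bash
python3 -c "
from workcell import *
finish_job();print('done')"
```

```text
the job is handed in; nothing more can be done
done
```

The cast is clamped against the end jaw with the pad pressed home, and the job was handed in at about 32 s of the 72 s allowed. `finish_job()` reports no verdict, and I had no direct reading of the clamping force.

**What I did**
- **Sliding the jaw:** I squeezed the paddle and slid the jaw about 62 mm. It pushed the cast onto the end jaw, and the arm's push then read 6.5–7 N, drag included. I let the paddle go there, and the jaw settled back by roughly 2 mm and locked.
- **Turning the key:** I turned the key 2.14 rad clockwise in small steps, measuring in the wrist camera how far the pad stood proud of the cheeks. Then I opened the fingers and took the hand away.

**Last checks**
- **Pad:** The pad is flush with the cheeks. Before letting go of the key it measured 0.05 ± 0.1 mm proud. The coarser pictures taken afterwards read about −0.15 ± 0.25 mm, one of them −0.5 mm by a second count.
- **Rest of the scene:** The paddle is open. The cast stands upright between pad and end jaw, and the bystanders show no visible change in the scene image.

**What disagreed**
- **Wrist torque:** It was too noisy and biased to show when the pad came home, and its sign was opposite to what I expected. I went by the pictures alone.
- **Carriage movement:** The carriage moved back about another 0.8 mm under the clamping load. The key therefore advanced the plate less than its angle alone would suggest.

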